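# Clamp a steel column in the yoke vice

## Task

The steel column lying in the white cradle is to have its hexagonal end fitting changed. Lay it in the yoke vice, in the V of the lower jaw and on the front rest, with the hexagonal end towards the front of the vice and the plain end right up against the end stop; then screw the upper jaw down on it with the T-handle until it is held firmly, that is until the T-handle takes about twice the effort it takes to run free, and no harder, so that the column is not crushed. Let go of everything, and leave the other things on the bench where they are.

Things in the scene. Friction and masses are not known exactly. Their poses are not given: they have to be found in the camera images.
- vice: grey cast yoke vice (pipe-vice pattern), bolted down. Origin: on the bench straight under the screw axis. x runs along the bed from the front (robot side, where the column enters) to the end stop, z up. Bed x -170 to +55 mm, 75 wide, 14 thick (125 wide under the yoke). A seated column has its axis level, along x, at y = 0, z = 55
- vice_jaw (a point): point on the vice, under the screw: axis of a seated column (x 0, z 55 mm). Lower jaw here: 90 degree V along x, 42 mm long, its front flared by 5 mm over 13 mm. Yoke over it: legs at y +-42 with inner faces 68 apart, 26 long in x; head z 115 to 137, 30 in x, 100 in y; round boss of 36 diameter on it up to z 149
- vice_rest (a point): point on the vice at x -155, z 55 mm: axis of a seated column over the front rest, a notched post 12 mm long and 21 wide, narrower than the column; its top is 9.6 mm below this point, so fingers that hold the column can pass astride it
- vice_stop (a point): point on the vice at x +35, z 55 mm: where the centre of the column's plain end touches the face of the end stop, an upright plate 36 mm wide, top at z 76
- screw: vertical steel screw with the T-handle on top and the upper jaw below the yoke head. Origin: on the screw axis at the T-bar's centre line, about 195 mm above the bench at first; keeps the vice's yaw and sinks as the T-bar turns: clockwise seen from above lowers it 7 mm a turn. Upper jaw: 40 mm in x, 50 in y, flat lined underside; hangs 3 to 7 mm over a seated column, how far exactly is not known
- tbar_hub (a point): centre of the T-bar, on the screw axis (turns with it). Running free it takes 0.35 N m; it stays where it is left, under load up to about 310 N (from more it eases back to that). Once the jaw touches, the lining gives 1 mm per 250 N; each 100 N adds 0.11 N m: 0.7 N m, twice the free effort, is about 310 N. A hand at rest after a step feels 0.2 N m less than when turning. 450 N is too much
- tbar_end_a (a point): gripping point on one half of the T-bar: on its centre line, 38 mm from the screw axis. T-bar: level round steel bar, 10 mm diameter, 120 mm long, a 15 mm ball at each end (centre 58 mm out), round hub of 26 mm diameter and 24 height. Starts within about 50 degrees of the vice's x axis. It is turned in strokes, by the one end and then the other
- tbar_end_b (a point): the same gripping point on the other half of the T-bar, 38 mm from the screw axis
- column: round steel column (packed tube), 25 mm diameter, 240 long, 0.3 to 0.55 kg. Origin: on the axis at mid-length; x along the axis to the plain flat end (at +120 mm). At -x a solid hexagonal end fitting (-120 to -95, 31 over corners) with a 12 mm stub 10 mm further out; it balances at x = -20. Starts level in the cradle, axis 45 mm above the bench, +x away from the robot
- column_end (a point): centre of the plain flat end face of the column
- cradle: fixed white cradle, 170 x 60 mm, 8 mm base with two V rests 130 mm apart (each 12 mm long); stands left or right of the vice. Origin: on the bench under its centre; x along the column
- vial_rack: white rack with ten capped vials, 150 x 75 x 71 mm, origin under its centre; to be left alone
- spanner: steel open-ended spanner, 150 mm long, lying flat; to be left alone
- blue_cap_bottle: clear glass bottle with a blue cap, 96 mm across, 210 mm tall; to be left alone
- dark_bottle: dark glass stoppered bottle, 80 mm across, 173 mm tall; to be left alone
- stoppered_jar: clear glass stoppered jar, 84 mm across, 166 mm tall; to be left alone
- beaker: glass beaker, 72 mm across, 85 mm tall; to be left alone
- fittings_tray: shallow grey tray of hexagonal fittings, 90 x 70 x 22 mm; to be left alone
There are look-alikes about, which are no part of the job. Leave any yellow look-alike of the vice alone.

How it is judged:
By the outcome, as a careful person would: the job done as asked, in the order asked, and still so for the second after the job is handed in, with the robot touching nothing.
It also fails if it takes over 72 s, if anything falls off the work surface, if the arm or the gripper's body presses on something with over 40 N, if the wrist force passes 120 N, or if a joint passes its speed limit or range.

## Robot

A 6-joint arm with a two-finger parallel gripper is mounted at the origin on the work surface. World frame = base frame: x ahead of the robot, y to its left, z up, the work surface at z = 0. Lengths are in m, angles in rad, forces in N, time in s.
With the tool pointing down it reaches from about 0.3 to 0.825 m from the base axis. Payload 5.4 kg.
Tool frame: the origin (TCP) lies at the centre of the arm's flange, where the gripper is bolted on; the fingertips stand 190 mm ahead of it and the grasp point (between the pads) lies 171 mm ahead of it; z points along the fingers, y is the line along which they close (so a half turn about z gives the same grasp; the last joint's range is limited). The gripper opens to 92 mm and grips with 3 to 60 N. Pads are 20 mm wide; open, the fingers measure 128 mm over their backs; the gripper's body (75 mm by 189 mm) begins 69 mm behind the grasp point.
Start: joints at [1.052, 0.158, 1.597, -0, 1.386, -0.21], TCP at [0.175, 0.548, 0.405] pointing down, gripper open.
Joint ranges: [-2.91, 2.91], [-0.94, 2.29], [0.18, 2.7], [-1.29, 4.43], [0.17, 2.64], [-3, 3]. Speed limits (rad/s): [2.57, 2.57, 3.14, 3.14, 3.14, 3.14].

## Interface

Orientations are given as [roll, pitch, yaw] about the fixed x, y, z axes, in that order (R = Rz(yaw) Ry(pitch) Rx(roll)).
In Python, from rig import readout, cams, env gives the robot as it stands.
- The arm moves only by the tool step_arm, never from a script. Its argument "commands" is a list of rows, each a list of 5 numbers: the shift along the tool's x, y, z in normalised numbers (1 is 1000 mm), then the turn about the tool's z in normalised numbers (1 is 360 degrees), then the opening, from -1 (shut) to 1 (fully open). A call has 1 to 20 rows; each row is the pose to reach, as a shift and turn from the pose commanded when the call began, along the tool's axes at that moment; what a row does not reach only later rows make up. A row lasts 1/8 s, in which the tool goes at most 62.5 mm and 10.7 degrees, less where a joint would pass 70% of its speed; a pose out of reach is approached as far as the arm can. A call with a gripper value outside its range is refused whole. The fingers move at their own pace and stop on an object; "grip_force" is the grip in N (left out, the last holds). Time passes only in rows, so rows that repeat a pose let the fingers close. It gives the time, the measured TCP pose, the force, the opening and the grip force at its end, in the units of the state.
- readout.observe(): the state, without advancing time (a new reading comes with each control period).
- cams.snapshot(name): name is "side" or "top"; returns a dict with "pixels" (420x560x3 uint8, blue, green, red), "K" (3x3 intrinsics, pixels), "D" ([k1, k2, p1, p2, k3] as OpenCV has them; the pictures are not rectified), "rvec" (rotation vector, rad) and "tvec" (3), from world to camera coordinates, as OpenCV has them. Camera axes: x right, y down, z forward; pixel columns grow to the right and rows downward; lengths in m; the calibration is good to about 2 mm. A picture is of the moment at which its call begins. There is no depth.
- env.job_done(): hands the job in; it is judged then, once.
Trained networks look in a picture, given as the dict that the camera call returned (one of the last four; its "shot" number tells which), for a name from the list of things; names that differ only in an ending like _2 or _b are one class to them, and where a whole thing is asked for, a point or a joint stands for the part that bears it (a point fixed in the world has none). Each returns a list of dicts, best first, with "confidence" (0 to 1); they miss things now and then, are a little off and sometimes report something else, mostly with a low value. They report only what shows in the picture. A call takes as long as a camera call. They do not tell look-alikes from the thing itself.
- cams.regions_of(picture, query): "pixels" (420x560 bool, what is visible of it) and "extent" ([centre column, centre row, width, height] in pixels, round what is visible of it).
The state is a dict: "time_s": time; "qpos": joint angles; "qd": joint speeds; "joint_torque": joint torques, N m; "ee_pos": TCP position; "orientation": TCP orientation; "ft_force": force on the tool from outside, world axes, zero at the start; "wrist_torque": the same for the moment, N m; "width": finger opening in m; "grasp_force": force on a finger pad.
Only numpy, scipy, OpenCV 4.12 (cv2) and the standard library are available. Lean on these libraries where they do the work, as an engineer would, in place of code of your own. Each camera call takes 0.05 s, during which the arm holds its last target. There are 200 camera calls.

## Working session

There is one attempt and no reset: what is moved stays moved. The work goes in short steps, Python scripts to look and compute and a tool call to move; the robot and the scene stay as the last step left them, time stands still between calls to the robot, and variables do not carry over. Pictures are saved under pics/ and viewed, at most 10 in all, crops included, and the job is handed in when it is done.

Besides the shell and the picture viewer there is one more tool, called after "Call:" as name(argument=value, ...) on one line, values as JSON. step_arm: Moves the arm, as the interface text tells. Its arguments: {"type":"object","properties":{"commands":{"type":"array","items":{"type":"array","items":{"type":"number"}}},"grip_force":{"type":"number"}},"required":["commands"]}

```bash
mkdir -p pics; ls
cat > h.py <<'E'
import numpy as np, cv2
from rig import readout, cams, env
def snap(n,f=None):
    p=cams.snapshot(n)
    if f: cv2.imwrite('pics/'+f,p['pixels'])
    return p
def proj(p,X):
    return cv2.projectPoints(np.atleast_2d(np.array(X,float)),p['rvec'],p['tvec'],p['K'],np.array(p['D']))[0].reshape(-1,2)
def ray(p,uv):
    u=cv2.undistortPoints(np.array(uv,float).reshape(-1,1,2),p['K'],np.array(p['D'])).reshape(-1,2)
    R=cv2.Rodrigues(np.array(p['rvec'],float))[0]; t=np.array(p['tvec'],float).reshape(3)
    return -R.T@t, np.c_[u,np.ones(len(u))]@R
def atz(p,uv,z):
    c,d=ray(p,uv); return c+d*((z-c[2])/d[:,2:3])
E
python3 - <<'E'
from h import *
s=readout.observe(); print({k:np.round(v,3) for k,v in s.items()})
t=snap('top','top1.png'); sd=snap('side','side1.png')
for p,n in((t,'top'),(sd,'side')):
    c,_=ray(p,[[280,210]]); print(n,'cam at',c.round(3))
    for q in ('vice','column','cradle','screw','tbar_end_a','vice_jaw'):
        for r in cams.regions_of(p,q)[:3]: print(n,q,round(r['confidence'],2),np.round(r['extent'],1))
cv2.imwrite('pics/both.png',cv2.resize(np.vstack([t['pixels'],sd['pixels']]),None,fx=.7,fy=.7))
E
```

```text
pics
{'time_s': np.float64(0.0), 'qpos': array([ 1.052,  0.159,  1.598, -0.   ,  1.386, -0.21 ]), 'qd': array([ 0.001,  0.001, -0.001, -0.001, -0.   , -0.001]), 'joint_torque': array([ 1.0000e-03, -3.8557e+01, -3.2211e+01,  7.0000e-02,  3.8000e-02,
       -0.0000e+00]), 'ee_pos': array([0.175, 0.548, 0.404]), 'orientation': array([-3.14 , -0.   ,  2.833]), 'ft_force': array([ 0.061,  0.191, -0.523]), 'wrist_torque': array([0.021, 0.015, 0.05 ]), 'grasp_force': np.float64(0.0), 'width': np.float64(0.092)}
top cam at [0.437 0.029 1.51 ]
top vice 0.82 [273.8 199.1  45.9  92.2]
top vice 0.79 [371.7 335.2  55.2  85.9]
top column 0.71 [384.2 218.   37.8  83.6]
top column 0.66 [264.3 129.4  30.2  33.3]
top screw 0.62 [271.5 174.2  25.3  46.2]
top screw 0.52 [378.  323.5  26.7  46.6]
top tbar_end_a 0.85 [381.5 323.1  23.7  49.1]
top tbar_end_a 0.8 [274.7 174.9  23.2  44.8]
top tbar_end_a 0.41 [274.7 195.6  44.   93.3]
top vice_jaw 0.92 [274.5 196.1  45.8  92.9]
top vice_jaw 0.71 [372.4 332.1  58.   83.7]
top vice_jaw 0.41 [378.7 215.1  37.2  61.9]
side cam at [ 0.208 -1.015  0.884]
side vice 0.78 [304.1 218.2  93.2  94.7]
side vice 0.58 [181.1 336.8 109.8 139.3]
side column 0.55 [333.1 317.5  90.1  67.8]
side column 0.37 [247.6 186.6  48.2  35.8]
side cradle 0.91 [339.4 326.6  69.3  58.8]
side screw 0.76 [196.2 303.1  62.7  65.3]
side screw 0.66 [323.2 195.8  44.   51.6]
side tbar_end_a 0.98 [195.3 285.5  64.   34.8]
side tbar_end_a 0.79 [322.9 179.4  52.9  15.7]
side vice_jaw 0.77 [304.9 219.1  89.5  93. ]
side vice_jaw 0.73 [180.9 335.4 114.5 142.6]
side vice_jaw 0.58 [338.  163.2  31.7  74.4]
```

View pics/top1.png

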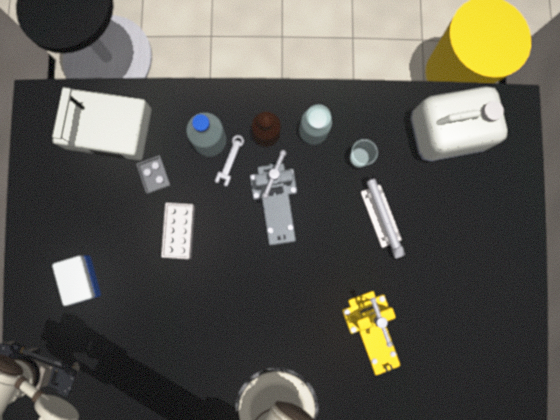

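View pics/side1.png

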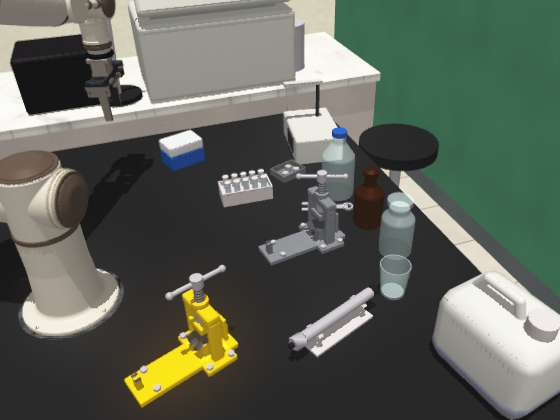

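The top view shows the grey vice at (273,198), the column in its white cradle at (382,217) and the T-bar around (274,174). The yellow look-alike is at (372,335). In the side view the grey vice is at (304,218), the column at (333,318) and the yellow vice at (181,337). The grey vice fits the description and the yellow one is to be left alone. Next I'll fit models to both pictures.

```bash
cat > fit.py <<'E'
from h import *
from scipy.optimize import minimize
def box(x0,x1,y0,y1,z0,z1): return np.array([[x,y,z] for x in(x0,x1) for y in(y0,y1) for z in(z0,z1)])/1e3
def cyl(a,b,r,n=24):
    a,b=np.array(a,float),np.array(b,float); d=(b-a)/np.linalg.norm(b-a)
    u=np.cross(d,[0,0,1.]) if abs(d[2])<.9 else np.array([1.,0,0]); u/=np.linalg.norm(u); v=np.cross(d,u)
    t=np.linspace(0,2*np.pi,n,endpoint=False)[:,None]; c=r*(np.cos(t)*u+np.sin(t)*v)
    return np.vstack([a+c,b+c])/1e3
def ball(c,r): 
    return np.vstack([cyl(np.array(c)-[0,0,h],np.array(c)+[0,0,h],max((r*r-h*h)**.5,.1),12) for h in (.1,r*.5,r*.85)])
VICE=[box(-170,55,-37.5,37.5,0,14),box(-25,25,-62.5,62.5,0,14),box(-13,13,34,50,14,115),box(-13,13,-50,-34,14,115),box(-15,15,-50,50,115,137),
 cyl([0,0,137],[0,0,149],18),box(-161,-149,-10.5,10.5,14,45),box(35,43,-18,18,14,76),box(-21,21,-25,25,14,55),cyl([0,0,140],[0,0,195],8)]
def tbar(a,z=195):
    c,s=np.cos(a),np.sin(a)
    return [cyl([-58*c,-58*s,z],[58*c,58*s,z],5),ball([58*c,58*s,z],7.5),ball([-58*c,-58*s,z],7.5),cyl([0,0,z-12],[0,0,z+12],13)]
COL=[cyl([-95,0,45],[120,0,45],12.5),cyl([-120,0,45],[-95,0,45],15),cyl([-130,0,45],[-120,0,45],6)]
CRA=[box(-85,85,-30,30,0,8),box(-71,-59,-20,20,8,45),box(59,71,-20,20,8,45)]
def place(parts,q):
    c,s=np.cos(q[2]),np.sin(q[2]); R=np.array([[c,-s,0],[s,c,0],[0,0,1]])
    return [P@R.T+[q[0],q[1],0] for P in parts]
def render(p,parts,roi,k=4):
    x0,y0,x1,y1=roi; im=np.zeros(((y1-y0)*k,(x1-x0)*k),np.uint8)
    for P in parts:
        uv=(proj(p,P)-[x0,y0]+.5)*k-.5
        cv2.fillConvexPoly(im,np.round(cv2.convexHull(uv.astype(np.float32))*16).astype(np.int32),255,shift=4)
    return cv2.resize(im,(x1-x0,y1-y0),interpolation=cv2.INTER_AREA)/255.
def fit(views,model,q0,step):
    f=lambda q:sum(np.abs(render(p,model(q),roi)-m).sum() for p,m,roi in views)
    n=len(q0); S=np.vstack([q0]+[np.array(q0)+np.eye(n)[i]*step[i] for i in range(n)])
    r=minimize(f,q0,method='Nelder-Mead',options=dict(initial_simplex=S,xatol=1e-4,fatol=.05,maxiter=300)); return r.x,r.fun
def soft(p,roi,lo=35,hi=80):
    x0,y0,x1,y1=roi; g=p['pixels'][y0:y1,x0:x1].max(2).astype(float); return np.clip((g-lo)/(hi-lo),0,1)
def overlay(p,parts,roi,f,k=6):
    x0,y0,x1,y1=roi; im=cv2.resize(p['pixels'][y0:y1,x0:x1],None,fx=k,fy=k,interpolation=cv2.INTER_CUBIC)
    for P in parts:
        uv=(proj(p,P)-[x0,y0]+.5)*k-.5
        cv2.polylines(im,[cv2.convexHull(uv.astype(np.float32)).astype(np.int32)],True,(0,0,255),1)
    if f: cv2.imwrite('pics/'+f,im)
    return im
E
python3 - <<'E'
from fit import *
t=snap('top');sd=snap('side')
print(atz(t,[[274,175]],.195),atz(t,[[370,180],[403,257]],.05),atz(t,[[280,243]],.014))
rv=(238,143,305,252); rc=(352,165,415,265)
c=atz(t,[[274,175]],.195)[0]
vm=lambda q:place(VICE+tbar(q[3]),q)
best=min((fit([(t,soft(t,rv),rv)],vm,[c[0],c[1],y,ta],[.01,.01,.1,.2]) for y in(0,.1) for ta in(-.4,-.8)),key=lambda r:r[1])
print('vice top',best)
# side fit: mask by net dilated
sv=(255,165,350,270)
bs=fit([(sd,soft(sd,sv),sv)],vm,best[0],[.01,.01,.05,.1]); print('vice side',bs)
a=atz(t,[[370,180],[403,257]],.05); m=a.mean(0); y0=np.arctan2(a[0,1]-a[1,1],a[0,0]-a[1,0])
cm=lambda q:place(COL,q)+place(CRA,[q[3],q[4],q[2]])
bc=fit([(t,soft(t,rc),rc)],cm,[m[0],m[1],y0,m[0],m[1]],[.01,.01,.05,.01,.01]); print('col top',bc)
sc=(280,275,385,365)
bcs=fit([(sd,soft(sd,sc),sc)],cm,bc[0],[.01,.01,.05,.01,.01]); print('col side',bcs)
# bottle etc positions
for q,z in(('dark_bottle',.1),('blue_cap_bottle',.1),('stoppered_jar',.1),('beaker',.05),('spanner',0),('vial_rack',.07)):
    for r in cams.regions_of(t,q)[:1]: print(q,r['confidence'],atz(t,[r['extent'][:2]],z).round(3))
A=[overlay(t,vm(best[0]),rv,None,5),overlay(t,cm(bc[0]),rc,None,5),overlay(sd,vm(best[0]),sv,None,4),overlay(sd,cm(bc[0]),sc,None,4)]
W=lambda a,h:cv2.copyMakeBorder(a,0,h-a.shape[0],0,0,cv2.BORDER_CONSTANT)
r1=np.hstack([W(x,545) for x in A[:2]]); r2=np.hstack([W(x,425) for x in A[2:]])
cv2.imwrite('pics/ov1.png',r1);cv2.imwrite('pics/ov2.png',r2);print(r1.shape,r2.shape)
E
```

```text
[[0.63451981 0.0139399  0.195     ]] [[ 0.64508947 -0.256434    0.05      ]
 [ 0.4305994  -0.34769323  0.05      ]] [[ 0.46828236 -0.0064367   0.014     ]]
vice top (array([ 0.63691964,  0.0134602 ,  0.146185  , -0.4877187 ]), np.float64(1767.635294117647))
vice side (array([ 0.63767849,  0.01230266,  0.16612076, -0.48706318]), np.float64(3229.9045751633985))
col top (array([ 0.54115112, -0.29880885,  0.35286377,  0.54683843, -0.29635188]), np.float64(1391.3869281045752))
col side (array([ 0.54295708, -0.29952464,  0.36406113,  0.54745302, -0.29932825]), np.float64(1665.1934640522873))
dark_bottle 0.94 [[0.771 0.037 0.1  ]]
blue_cap_bottle 0.6 [[0.758 0.19  0.1  ]]
stoppered_jar 0.7 [[ 0.789 -0.097  0.1  ]]
beaker 0.88 [[ 0.721 -0.236  0.05 ]]
spanner 0.6 [[0.702 0.137 0.   ]]
vial_rack 0.84 [[0.5   0.275 0.07 ]]
(545, 650, 3) (425, 800, 3)
```

View pics/ov1.png

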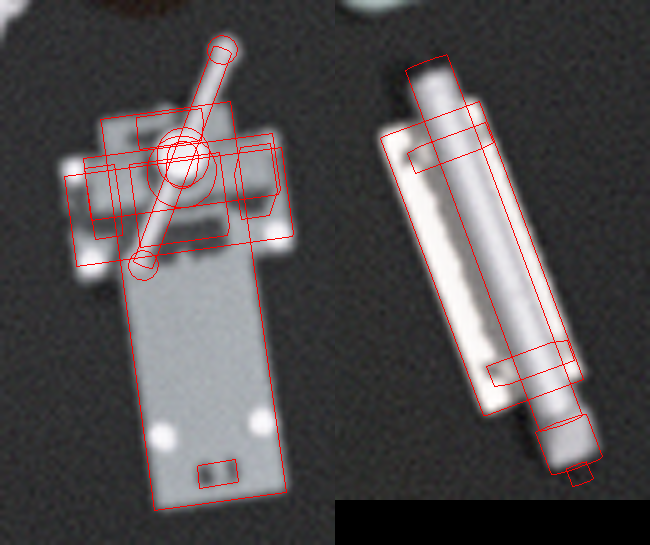

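View pics/ov2.png

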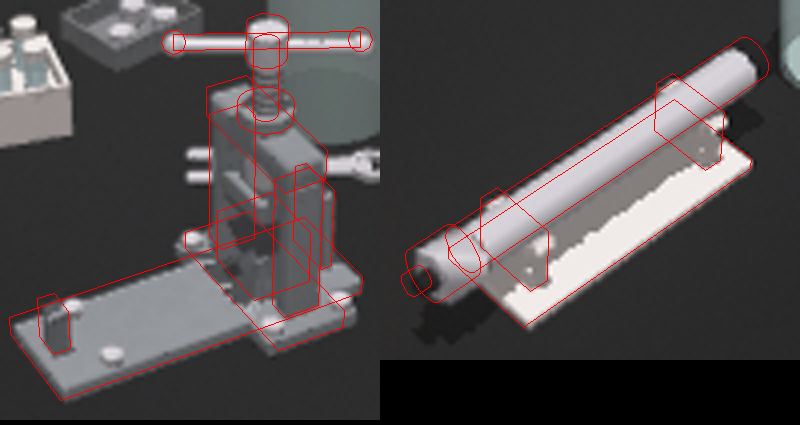

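The overlay fits the grey vice well. The column's ends are less clear because its tip looks dark, so I'll brighten the crop to see it. This crop also confirms the target: plain silvery column with a hexagonal end, in the white cradle.

Run:
```python
from fit import *
t=snap('top');sd=snap('side')
q=[.5415,-.299,.357,.547,-.297]
parts=place(COL,q)
out=[]
for p,roi,k in((t,(355,165,415,270),5),(sd,(280,275,385,365),4)):
    p=dict(p); p['pixels']=(255*(p['pixels']/255.)**.45).astype(np.uint8)
    a=overlay(p,[],roi,None,k); b=overlay(p,parts,roi,None,k)
    out.append(np.hstack([a,b]) if k==5 else cv2.resize(np.vstack([a,b]),None,fx=.52,fy=.73)); 
h=max(o.shape[0] for o in out)
im=np.hstack([cv2.copyMakeBorder(o,0,h-o.shape[0],0,0,cv2.BORDER_CONSTANT) for o in out]);print(im.shape)
cv2.imwrite('pics/g.png',im[:600,:820])
```

```text
(526, 818, 3)
```

View pics/g.png

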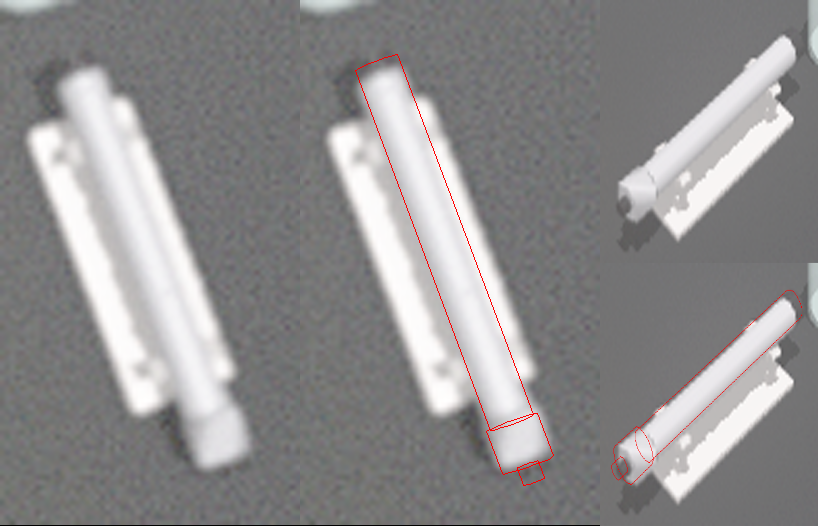

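The crop confirms it: a silvery round column whose hexagonal end points at the robot (crop (215,440)), with its plain end at crop (85,75), in the white cradle. I'm moving above it, slightly to the hex side of mid-length, which is near its balance point.

```bash
cat >> h.py <<'E'
def cmd(pos,yaw):
    s=readout.observe(); y0=s['orientation'][2]; p0=np.array(s['ee_pos']); c,sn=np.cos(y0),np.sin(y0)
    d=np.array(pos)-p0; R=np.array([[c,sn,0],[sn,-c,0],[0,0,-1]])
    turn=-np.degrees((yaw-y0+np.pi)%(2*np.pi)-np.pi)
    print('cmd cm,deg',(R@d*100).round(2),round(turn,1),'| now',p0.round(4),round(y0,4),'rp',np.round(s['orientation'][:2],3),'q',np.round(s['qpos'],2),'t',round(s['time_s'],2))
E
python3 -c "
from h import *
cmd([.5153,-.3088,.36],.357)"
```

```text
cmd cm,deg [-58.48 -71.26   4.47] 141.9 | now [0.1748 0.5478 0.4047] 2.8328 rp [3.142 0.   ] q [ 1.05  0.16  1.6  -0.    1.39 -0.21] t 1.2
```

Careful with the scale: shifts go in shares of 1000 mm and turns go in shares of 360 degrees. That gives: -71.3 cm / 100 = -0.713, -58.5 cm / 100 = -0.585, 142 degrees / 360 = 0.3944.

Call:
step_arm(commands=[[-0.585, -0.713, 0, 0.3944, 1], [-0.585, -0.713, 0, 0.3944, 1], [-0.585, -0.713, 0, 0.3944, 1], [-0.585, -0.713, 0, 0.3944, 1], [-0.585, -0.713, 0, 0.3944, 1], [-0.585, -0.713, 0, 0.3944, 1], [-0.585, -0.713, 0, 0.3944, 1], [-0.585, -0.713, 0, 0.3944, 1], [-0.585, -0.713, 0, 0.3944, 1], [-0.585, -0.713, 0, 0.3944, 1], [-0.585, -0.713, 0, 0.3944, 1], [-0.585, -0.713, 0, 0.3944, 1], [-0.585, -0.713, 0, 0.3944, 1], [-0.585, -0.713, 0.045, 0.3944, 1], [-0.585, -0.713, 0.045, 0.3944, 1], [-0.585, -0.713, 0.045, 0.3944, 1], [-0.585, -0.713, 0.045, 0.3944, 1], [-0.585, -0.713, 0.045, 0.3944, 1]], grip_force=40)

```text
time_s: 3.45
ee_pos: [0.5155, -0.3083, 0.3612]
orientation: [3.14, -0.001, 0.356]
ft_force: [-0.5, -0.8, -0.5]
width: 0.0918
grasp_force: 0.0
```

```bash
python3 -c "
from h import *
cmd([.5153,-.3088,.216],.357)"
```

```text
cmd cm,deg [-0.04  0.04 14.52] -0.1 | now [ 0.5155 -0.3083  0.3612] 0.3556 rp [ 3.14e+00 -1.00e-03] q [-0.74  0.26  1.57  0.    1.31  0.48] t 3.45
```

Scaled: 14.5 cm / 100 = 0.145, 0.04 cm / 100 = 0.0004.

Call:
step_arm(commands=[[0, 0.0004, 0.06, 0, 1], [0, 0.0004, 0.12, 0, 1], [0, 0.0004, 0.145, 0, 1], [0, 0.0004, 0.145, 0, 1], [0, 0.0004, 0.145, 0, -1], [0, 0.0004, 0.145, 0, -1], [0, 0.0004, 0.145, 0, -1], [0, 0.0004, 0.145, 0, -1], [0, 0.0004, 0.145, 0, -1], [0, 0.0004, 0.145, 0, -1], [0, 0.0004, 0.145, 0, -1]], grip_force=45)

```text
time_s: 4.82
ee_pos: [0.5153, -0.3091, 0.2144]
orientation: [-3.139, 0.0, 0.354]
ft_force: [0.6, -0.8, 5.5]
width: 0.0244
grasp_force: 39.6
```

Scaled: -10 cm / 100 = -0.1, -5 cm / 100 = -0.05.

Call:
step_arm(commands=[[0, 0, -0.02, 0, -1], [0, 0, -0.05, 0, -1], [0, 0, -0.1, 0, -1], [0, 0, -0.1, 0, -1], [0, 0, -0.1, 0, -1]])

```text
time_s: 5.45
ee_pos: [0.515, -0.3093, 0.3137]
orientation: [-3.14, 0.001, 0.354]
ft_force: [-0.4, 0.8, -5.2]
width: 0.0241
grasp_force: 45.0
```

Run:
```python
from fit import *
s=readout.observe(); print({k:np.round(s[k],3) for k in('ee_pos','orientation','ft_force','wrist_torque','width','grasp_force')})
V=np.array([.6371,.0131]); yv=.150
e=np.array([np.cos(yv),np.sin(yv)])
for gx in(-170,-130,-113): print(gx,V+e*gx/1e3)
p=V+e*(-.170); cmd([p[0],p[1],.314],yv)
# column end from side & top pictures: project column candidates along axis
for n in('side','top'):
    c=snap(n)
    for r in cams.regions_of(c,'column')[:2]: print(n,r['confidence'],np.round(r['extent'],1))
    yw=s['orientation'][2]; P=s['ee_pos']
    for g in(20,28,36):
        o=P+np.array([np.cos(yw),np.sin(yw),0])*g/1e3
        M=[m-[0,0,.045]+[0,0,P[2]-.1694] for m in place(COL,[o[0],o[1],yw])]
        uv=np.vstack([proj(c,m) for m in M]); print(g,uv.min(0).round(1),uv.max(0).round(1))
    cv2.imwrite('pics/h_%s.png'%n,c['pixels'])
```

```text
{'ee_pos': array([ 0.515, -0.309,  0.314]), 'orientation': array([-3.14e+00,  1.00e-03,  3.54e-01]), 'ft_force': array([-0.398,  0.789, -5.247]), 'wrist_torque': array([ 0.02 ,  0.247, -0.031]), 'width': np.float64(0.024), 'grasp_force': np.float64(44.981)}
-170 [ 0.46900892 -0.01230448]
-130 [ 0.50855976 -0.00632696]
-113 [ 0.52536887 -0.00378651]
cmd cm,deg [  5.99 -29.45  -0.03] 11.7 | now [ 0.515  -0.3093  0.3137] 0.3544 rp [-3.14e+00  1.00e-03] q [-0.74  0.31  1.61 -0.    1.23  0.47] t 5.45
side 0.82 [336.7 283.2  95.4  65.3]
side 0.64 [301.5 251.6  84.7  33.8]
20 [280.6 251.8] [377.8 318.2]
28 [283.9 250.2] [380.4 316.1]
36 [287.1 248.7] [382.9 314.1]
top 0.65 [390.8 214.2  44.5  89.7]
20 [374.  172.8] [416.3 265.2]
28 [372.9 170. ] [415.3 262.3]
36 [371.9 167.1] [414.2 259.4]
```

```bash
cat >> h.py <<'E'
V=np.array([.637,.0132]); YV=.148; EX=np.array([np.cos(YV),np.sin(YV)]); EY=np.array([-EX[1],EX[0]])
def vg(gx,gy,z): return [*(V+EX*gx/1e3+EY*gy/1e3),z/1e3]
E
python3 -c "
from h import *
cmd(vg(-235,0,314),YV)"
```

```text
cmd cm,deg [ -0.37 -30.82  -0.15] 11.8 | now [ 0.515  -0.3092  0.3125] 0.3544 rp [-3.138e+00  2.000e-03] q [-0.74  0.31  1.61 -0.    1.23  0.47] t 5.65
```

Scaled: -30.8 cm / 100 = -0.308, -29.5 cm / 100 = -0.295, 12 degrees / 360 = 0.0333.

Call:
step_arm(commands=[[-0.004, -0.08, 0, 0.0333, -1], [-0.004, -0.14, 0, 0.0333, -1], [-0.004, -0.2, 0, 0.0333, -1], [-0.004, -0.26, 0, 0.0333, -1], [-0.004, -0.295, 0, 0.0333, -1], [-0.004, -0.308, 0, 0.0333, -1], [-0.004, -0.308, 0, 0.0333, -1], [-0.004, -0.308, 0, 0.0333, -1], [-0.004, -0.308, 0, 0.0333, -1]])

```text
time_s: 6.78
ee_pos: [0.4054, -0.0232, 0.3148]
orientation: [3.141, -0.0, 0.143]
ft_force: [0.2, -0.7, -5.8]
width: 0.024
grasp_force: 45.0
```

Run:
```python
from h import *
for i in range(3): cmd(vg(-235,0,169.4+55+3.5),YV); snap('side')
s=readout.observe(); print(s['ft_force'].round(2),s['wrist_torque'].round(3))
```

```text
cmd cm,deg [-0.05 -0.18  8.69] -0.3 | now [ 0.4054 -0.0232  0.3148] 0.1434 rp [ 3.141 -0.   ] q [-0.36 -0.21  2.14 -0.    1.21  1.07] t 6.78
cmd cm,deg [-0.05 -0.17  8.69] -0.3 | now [ 0.4053 -0.0231  0.3148] 0.1435 rp [3.141 0.   ] q [-0.36 -0.21  2.14 -0.    1.21  1.07] t 6.83
cmd cm,deg [-0.04 -0.15  8.68] -0.2 | now [ 0.4052 -0.0229  0.3147] 0.1437 rp [3.142 0.   ] q [-0.36 -0.21  2.14 -0.    1.21  1.07] t 6.88
[ 0.11 -0.17 -4.98] [-0.057  0.133  0.001]
```

Scaled: 8.6 cm / 100 = 0.086, -0.15 cm / 100 = -0.0015.

Call:
step_arm(commands=[[0, -0.0015, 0.04, 0, -1], [0, -0.0015, 0.075, 0, -1], [0, -0.0015, 0.086, 0, -1], [0, -0.0015, 0.086, 0, -1], [0, -0.0015, 0.086, 0, -1]])

```text
time_s: 7.55
ee_pos: [0.4056, -0.0211, 0.2302]
orientation: [3.14, -0.003, 0.145]
ft_force: [-0.2, 0.2, -4.9]
width: 0.0238
grasp_force: 45.0
```

Run:
```python
from fit import *
sd=snap('side'); t=snap('top')
cmd(vg(-200,0,169.4+55+3.5),YV)
s=readout.observe(); P=s['ee_pos']; yw=s['orientation'][2]
o=P+np.array([np.cos(yw),np.sin(yw),0])*.032
M=[m+[0,0,P[2]-.1694-.045] for m in place(COL,[o[0],o[1],yw])]+place(VICE,[*V,YV])
g=lambda p:dict(p,pixels=(255*(p['pixels']/255.)**.6).astype(np.uint8))
a=overlay(g(sd),M,(210,170,350,290),None,4); b=overlay(g(t),M,(245,140,305,290),None,4)
print(a.shape,b.shape); im=np.hstack([cv2.copyMakeBorder(a,0,120,0,0,cv2.BORDER_CONSTANT),b]); cv2.imwrite('pics/k.png',im)
```

```text
cmd cm,deg [3.4  0.02 0.22] -0.2 | now [ 0.4055 -0.021   0.2301] 0.145 rp [ 3.14e+00 -3.00e-03] q [-0.35 -0.06  2.2   0.    1.    1.07] t 7.65
(480, 560, 3) (600, 240, 3)
```

View pics/k.png

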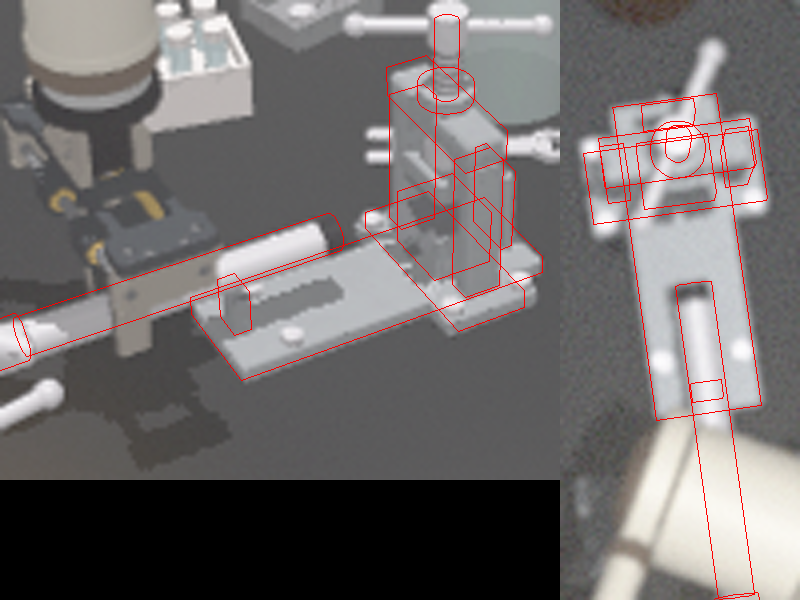

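The side view shows the column level, with its plain end (dark-tipped) at crop (335,235), in line with the jaw. In the top view it runs along the vice's centre line at crop (697,300). Advancing towards the jaw now.

Scaled: 5.3 cm / 100 = 0.053, 4 cm / 100 = 0.04, -0.2 degrees / 360 = -0.0006.

Call:
step_arm(commands=[[0.02, 0, 0.0015, -0.0006, -1], [0.04, 0, 0.0015, -0.0006, -1], [0.053, 0, 0.0015, -0.0006, -1], [0.053, 0, 0.0015, -0.0006, -1], [0.053, 0, 0.003, -0.0006, -1], [0.053, 0, 0.003, -0.0006, -1]])

```text
time_s: 8.4
ee_pos: [0.4567, -0.0131, 0.2257]
orientation: [3.142, 0.0, 0.148]
ft_force: [-1.3, 0.6, -4.3]
width: 0.0235
grasp_force: 45.0
```

Run:
```python
from h import *
for i in range(3): cmd(vg(-180,0,169.4+55+2),YV); snap('side')
s=readout.observe(); print(s['ft_force'].round(2),s['wrist_torque'].round(3))
```

```text
cmd cm,deg [ 0.22  0.06 -0.07] 0.0 | now [ 0.4567 -0.0131  0.2257] 0.1484 rp [3.142 0.   ] q [-0.29  0.09  2.07 -0.    0.99  1.13] t 8.4
cmd cm,deg [ 0.21  0.06 -0.07] 0.0 | now [ 0.4568 -0.0131  0.2257] 0.1483 rp [3.142 0.   ] q [-0.29  0.09  2.07 -0.    0.99  1.13] t 8.45
cmd cm,deg [ 0.21  0.06 -0.07] 0.0 | now [ 0.4568 -0.0131  0.2257] 0.1483 rp [3.142 0.   ] q [-0.29  0.09  2.07 -0.    0.99  1.13] t 8.5
[-1.13 -0.95 -3.34] [-0.121  0.256 -0.025]
```

Scaled: 2.6 cm / 100 = 0.026, -0.07 cm / 100 = -0.0007.

Call:
step_arm(commands=[[0.003, 0.0006, -0.0007, 0, -1], [0.01, 0.0006, -0.0007, 0, -1], [0.018, 0.0006, -0.0007, 0, -1], [0.026, 0.0006, -0.0007, 0, -1]])

```text
time_s: 9.05
ee_pos: [0.4836, -0.0097, 0.2264]
orientation: [-3.142, -0.0, 0.149]
ft_force: [-0.3, -0.5, -4.9]
width: 0.0237
grasp_force: 45.0
```

Run:
```python
from h import *
for i in range(2): cmd(vg(-150,0,169.4+55+2),YV); s=readout.observe(); print(s['ft_force'].round(2),s['wrist_torque'].round(3)); snap('side')
```

```text
cmd cm,deg [ 0.51 -0.   -0.  ] 0.0 | now [ 0.4836 -0.0097  0.2264] 0.1486 rp [-3.142 -0.   ] q [-0.27  0.15  1.99  0.    1.    1.15] t 9.05
[-0.31 -0.5  -4.86] [-0.019  0.196 -0.018]
cmd cm,deg [ 0.43 -0.02  0.03] 0.0 | now [ 0.4844 -0.0097  0.2267] 0.1485 rp [ 3.141e+00 -2.000e-03] q [-0.27  0.15  1.99  0.    1.    1.15] t 9.1
[ 0.21 -0.79 -3.17] [-0.036  0.19  -0.013]
```

Scaled: 2.8 cm / 100 = 0.028, 2.4 cm / 100 = 0.024.

Call:
step_arm(commands=[[0.008, 0, 0, 0, -1], [0.016, 0, 0, 0, -1], [0.024, 0, 0, 0, -1], [0.028, 0, 0, 0, -1], [0.028, 0, 0, 0, -1]])

```text
time_s: 9.78
ee_pos: [0.5109, -0.0056, 0.2264]
orientation: [-3.142, 0.0, 0.149]
ft_force: [-0.6, -0.4, -5.5]
width: 0.024
grasp_force: 45.0
```

Run:
```python
from h import *
for i in range(2): cmd(vg(-120,0,169.4+55),YV); s=readout.observe(); print(s['ft_force'].round(2),s['wrist_torque'].round(3)); snap('side')
```

```text
cmd cm,deg [0.75 0.   0.2 ] 0.0 | now [ 0.5109 -0.0056  0.2264] 0.1487 rp [-3.142  0.   ] q [-0.25  0.22  1.92  0.    1.01  1.17] t 9.78
[-0.61 -0.39 -5.47] [ 0.014  0.244 -0.064]
cmd cm,deg [0.78 0.   0.19] 0.0 | now [ 0.5106 -0.0056  0.2263] 0.1486 rp [-3.142  0.   ] q [-0.25  0.21  1.92 -0.    1.01  1.17] t 9.82
[ 0.03  0.05 -5.49] [ 0.015  0.164 -0.001]
```

Scaled: 0.8 cm / 100 = 0.008, 0.6 cm / 100 = 0.006.

Call:
step_arm(commands=[[0.003, 0, 0, 0, -1], [0.006, 0, 0, 0, -1], [0.008, 0, 0, 0, -1], [0.008, 0, 0, 0, -1]])

```text
time_s: 10.38
ee_pos: [0.5187, -0.0045, 0.2264]
orientation: [3.142, -0.0, 0.149]
ft_force: [0.2, -0.8, -4.1]
width: 0.024
grasp_force: 45.0
```

Scaled: 0.3 cm / 100 = 0.003, 0.2 cm / 100 = 0.002.

Call:
step_arm(commands=[[0.002, 0, 0, 0, -1], [0.003, 0, 0, 0, -1], [0.003, 0, 0, 0, -1]])

```text
time_s: 10.75
ee_pos: [0.5214, -0.004, 0.2263]
orientation: [-3.142, 0.001, 0.148]
ft_force: [-1.5, 0.4, -5.6]
width: 0.0236
grasp_force: 45.0
```

Scaled: 0.3 cm / 100 = 0.003, 0.2 cm / 100 = 0.002.

Call:
step_arm(commands=[[0.002, 0, 0, 0, -1], [0.003, 0, 0, 0, -1], [0.003, 0, 0, 0, -1]])

```text
time_s: 11.12
ee_pos: [0.5227, -0.0037, 0.2255]
orientation: [-3.141, 0.008, 0.149]
ft_force: [-10.5, -3.7, 0.7]
width: 0.0239
grasp_force: 45.0
```

Scaled: 0.2 cm / 100 = 0.002, -0.15 cm / 100 = -0.0015.

Call:
step_arm(commands=[[-0.0015, 0, 0, 0, -1], [-0.0015, 0, 0.001, 0, -1], [-0.0015, 0, 0.002, 0, -1], [-0.0015, 0, 0.002, 0, -1]])

```text
time_s: 11.62
ee_pos: [0.5222, -0.0041, 0.225]
orientation: [3.141, 0.005, 0.149]
ft_force: [-10.4, -3.5, 6.5]
width: 0.0241
grasp_force: 45.0
```

Run:
```python
from h import *
for i in range(2): cmd(vg(-115.5,0,169.4+55),YV); s=readout.observe(); print(s['ft_force'].round(2),s['wrist_torque'].round(3)); snap('side')
```

```text
cmd cm,deg [ 0.06 -0.02  0.06] 0.1 | now [ 0.5222 -0.0041  0.225 ] 0.1494 rp [3.141 0.005] q [-0.24  0.25  1.88 -0.    1.02  1.18] t 11.62
[-10.36  -3.49   6.51] [-0.462  1.912 -0.052]
cmd cm,deg [ 0.06 -0.02  0.06] 0.1 | now [ 0.5222 -0.0041  0.225 ] 0.1494 rp [3.141 0.005] q [-0.24  0.25  1.88 -0.    1.02  1.18] t 11.68
[-10.76  -2.3    6.13] [-0.46   1.891  0.026]
```

Call:
step_arm(commands=[[-0.001, 0, 0, 0, -1], [-0.001, 0, 0.001, 0, -1], [-0.001, 0, 0.001, 0, -1]])

```text
time_s: 12.1
ee_pos: [0.5219, -0.0044, 0.2248]
orientation: [3.141, 0.002, 0.149]
ft_force: [-10.1, -4.0, 9.6]
width: 0.024
grasp_force: 45.0
```

Run:
```python
from fit import *
cmd(vg(-115.5,0,169.4+55),YV); s=readout.observe(); print(s['ft_force'].round(2),s['wrist_torque'].round(3)); sd=snap('side');t=snap('top')
M=[m+[0,0,.010] for m in place(COL,[*vg(-85,0,0)[:2],YV])]
g=lambda p:dict(p,pixels=(255*(p['pixels']/255.)**.6).astype(np.uint8))
a=overlay(g(sd),[],(230,170,350,275),None,5); b=overlay(g(sd),M,(230,170,350,275),None,5)
im=np.hstack([a,b]); im=cv2.resize(im,None,fx=.66,fy=.9);print(im.shape); cv2.imwrite('pics/l.png',im)
```

```text
cmd cm,deg [ 0.1  -0.04  0.04] 0.1 | now [ 0.5219 -0.0044  0.2248] 0.1494 rp [3.141e+00 2.000e-03] q [-0.24  0.24  1.88 -0.    1.01  1.18] t 12.1
[-10.07  -3.95   9.55] [-0.373  1.768  0.071]
(472, 792, 3)
```

View pics/l.png

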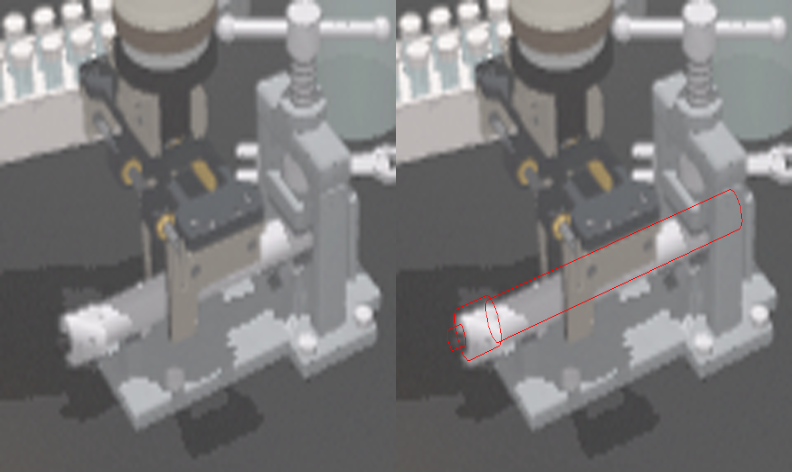

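The picture shows the column lying in the vice, with its hex end at crop (85,335) where the seated model puts it. I'll check it is against the stop by pushing on lightly.

Scaled: 0.15 cm / 100 = 0.0015, -0.1 cm / 100 = -0.001.

Call:
step_arm(commands=[[0.001, 0, -0.001, 0, -1], [0.0015, 0, -0.001, 0, -1], [0.0015, 0, -0.001, 0, -1]])

```text
time_s: 12.58
ee_pos: [0.5225, -0.0043, 0.2249]
orientation: [3.141, 0.006, 0.15]
ft_force: [-12.9, -4.2, 7.2]
width: 0.0238
grasp_force: 45.0
```

Scaled: 0.2 cm / 100 = 0.002, 0.1 cm / 100 = 0.001.

Call:
step_arm(commands=[[0.001, 0, 0, 0, -1], [0.002, 0, 0, 0, -1], [0.002, 0, 0, 0, -1]])

```text
time_s: 12.95
ee_pos: [0.5234, -0.0042, 0.2248]
orientation: [3.141, 0.011, 0.15]
ft_force: [-20.3, -6.1, 14.3]
width: 0.0239
grasp_force: 45.0
```

The grasp point stays put (tilt-corrected) while the axial force rises from 10 N to 20 N, so the plain end is against the stop. I'll relax the push and release.

Scaled: -0.25 cm / 100 = -0.0025, -0.2 cm / 100 = -0.002.

Call:
step_arm(commands=[[-0.002, 0, 0, 0, -1], [-0.0025, 0, 0, 0, -1], [-0.0025, 0, 0, 0, -1], [-0.0025, 0, 0, 0, -0.5], [-0.0025, 0, 0, 0, 0], [-0.0025, 0, 0, 0, 0.5], [-0.0025, 0, 0, 0, 0.5]], grip_force=20)

```text
time_s: 13.82
ee_pos: [0.5235, -0.0038, 0.225]
orientation: [3.141, -0.002, 0.148]
ft_force: [0.6, -0.3, 0.3]
width: 0.0518
grasp_force: 0.0
```

Run:
```python
from h import *
for i in range(2):
    cmd(vg(-115.5,0,169.4+55),YV); s=readout.observe(); print(s['ft_force'].round(2),s['wrist_torque'].round(3),s['width']); snap('side')
```

```text
cmd cm,deg [-0.07 -0.01  0.06] 0.0 | now [ 0.5235 -0.0038  0.225 ] 0.1485 rp [ 3.141e+00 -2.000e-03] q [-0.24  0.25  1.88  0.    1.01  1.18] t 13.82
[ 0.55 -0.27  0.32] [-0.016  0.117 -0.006] 0.051847527250038744
cmd cm,deg [-0.06 -0.01  0.04] 0.0 | now [ 0.5234 -0.0038  0.2248] 0.1485 rp [ 3.141e+00 -1.000e-03] q [-0.24  0.25  1.88  0.    1.01  1.18] t 13.88
[-0.16 -0.49 -0.29] [-0.011  0.17  -0.043] 0.05592787026030455
```

Scaled: -20 cm / 100 = -0.2, -18 cm / 100 = -0.18.

Call:
step_arm(commands=[[-0.003, 0, -0.02, 0, 0.5], [-0.01, 0, -0.06, 0, 0.5], [-0.03, 0, -0.12, 0, 0.5], [-0.05, 0, -0.18, 0, 0.5], [-0.07, 0, -0.2, 0, 0.5], [-0.07, 0, -0.2, 0, 0.5], [-0.07, 0, -0.2, 0, 0.5]])

```text
time_s: 14.8
ee_pos: [0.4538, -0.0141, 0.4231]
orientation: [-3.141, 0.001, 0.148]
ft_force: [0.4, 0.0, 0.3]
width: 0.0689
grasp_force: 0.0
```

Run:
```python
from fit import *
t=snap('top');sd=snap('side')
print('bar proj',proj(t,place([np.array([[0,0,.195]])],[*V,0])[0]))
g=lambda p:dict(p,pixels=(255*(p['pixels']/255.)**.6).astype(np.uint8))
M=[m+[0,0,.010] for m in place(COL,[*vg(-85,0,0)[:2],YV])]+place(tbar(-.487),[*V,YV])
a=overlay(g(t),M,(240,140,310,270),None,4); b=overlay(g(sd),M,(240,150,360,270),None,4)
h=max(a.shape[0],b.shape[0]); im=np.hstack([cv2.copyMakeBorder(x,0,h-x.shape[0],0,0,cv2.BORDER_CONSTANT) for x in (a,b)]); print(im.shape); cv2.imwrite('pics/m.png',im)
for p,n in((t,'top'),(sd,'side')):
  for r in cams.regions_of(p,'tbar_end_a')[:2]: print(n,r['confidence'],np.round(r['extent'],1))
  uv=np.vstack([proj(p,m) for m in place(tbar(-.487),[*V,YV])]);print(uv.min(0),uv.max(0))
```

```text
bar proj [[274.30236924 174.02335284]]
(520, 760, 3)
top 0.66 [381.9 322.5  18.1  46.3]
top 0.49 [273.5 173.5  25.   47.2]
[263.44462423 149.69163525] [285.06689378 198.60418265]
side 0.83 [194.6 284.3  66.7  34.2]
side 0.77 [322.4 178.3  54.1  15.6]
[295.09841531 168.0742323 ] [347.77311768 181.78289596]
```

View pics/m.png

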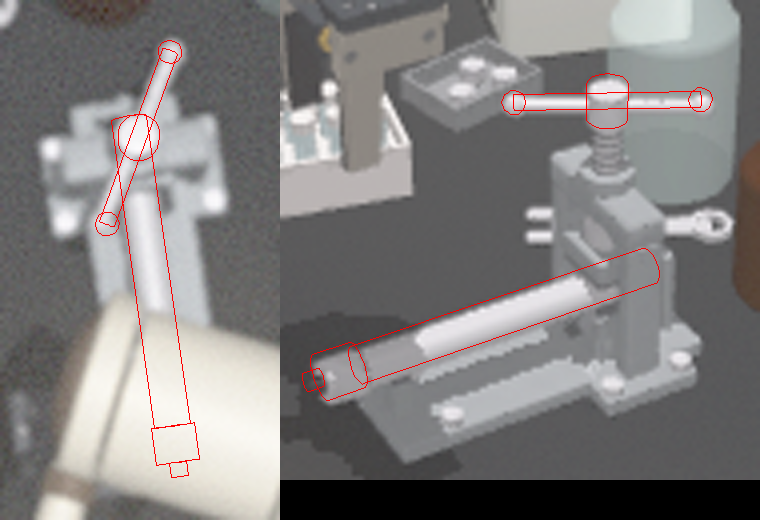

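The fit matches. In the top crop the T-bar runs from (107,223) to (170,50). In the side crop the column lies seated and level, from (320,378) to the stop. I'm moving to the T-bar's near end.

```bash
cat >> h.py <<'E'
def tg(a,r=.038): return [V[0]+r*np.cos(a),V[1]+r*np.sin(a)]
def arc(a0,a1,n,yawflip=0,z0=None,r=.038):
    """rows (cm,deg) turning bar from angle a0 to a1 (world, rad), from commanded pose at a0"""
    y0=a0+yawflip; c,s=np.cos(y0),np.sin(y0); R=np.array([[c,s],[s,-c]]); rows=[]
    for i in range(1,n+1):
        a=a0+(a1-a0)*i/n; d=R@(np.array(tg(a,r))-tg(a0,r))*100
        rows.append([round(d[0],2),round(d[1],2),round((a0-a)/(2*np.pi)*.7,2),round(np.degrees(a0-a),1),-1])
    print(rows)
E
python3 -c "
from h import *
cmd([*tg(2.803),.423],2.803)"
```

```text
cmd cm,deg [ 1.515e+01 -1.760e+00 -1.000e-02] -152.1 | now [ 0.4539 -0.0141  0.4229] 0.1487 rp [-3.14e+00  2.00e-03] q [-0.3  -0.18  1.89  0.    1.43  1.12] t 15.0
```

Scaled: 15.15 cm / 100 = 0.1515, -1.76 cm / 100 = -0.0176, -152.1 degrees / 360 = -0.4225.

Call:
step_arm(commands=[[0.02, -0.002, 0, -0.0278, 0], [0.04, -0.005, 0, -0.0556, 0], [0.06, -0.007, 0, -0.0833, 0], [0.08, -0.01, 0, -0.1111, 0], [0.1, -0.012, 0, -0.1389, 0], [0.12, -0.014, 0, -0.1667, 0], [0.14, -0.016, 0, -0.1944, 0], [0.1515, -0.0176, 0, -0.2222, 0], [0.1515, -0.0176, 0, -0.25, 0], [0.1515, -0.0176, 0, -0.2778, 0], [0.1515, -0.0176, 0, -0.3056, 0], [0.1515, -0.0176, 0, -0.3333, 0], [0.1515, -0.0176, 0, -0.3611, 0], [0.1515, -0.0176, 0, -0.3889, 0], [0.1515, -0.0176, 0, -0.4167, 0], [0.1515, -0.0176, 0, -0.4225, 0], [0.1515, -0.0176, 0, -0.4225, 0], [0.1515, -0.0176, 0, -0.4225, 0]])

```text
time_s: 17.25
ee_pos: [0.601, 0.0257, 0.4242]
orientation: [-3.142, -0.0, 2.802]
ft_force: [-0.7, -0.3, -0.2]
width: 0.0458
grasp_force: 0.0
```

```bash
python3 -c "
from h import *
cmd([*tg(2.803),.366],2.803);cams.snapshot('top')
cmd([*tg(2.803),.366],2.803);s=readout.observe();print(s['ft_force'].round(2),s['wrist_torque'].round(3))"
```

```text
cmd cm,deg [-0.01  0.02  5.82] -0.1 | now [0.601  0.0257 0.4242] 2.8016 rp [-3.142 -0.   ] q [-0.16  0.21  1.49 -0.    1.43 -1.39] t 17.25
cmd cm,deg [-0.01  0.02  5.83] -0.1 | now [0.601  0.0257 0.4243] 2.8019 rp [-3.142 -0.   ] q [-0.16  0.21  1.49  0.    1.43 -1.39] t 17.3
[-0.23 -0.33 -0.85] [-0.053 -0.035 -0.026]
```

Call:
step_arm(commands=[[0, 0, 0.04, 0, 0], [0, 0, 0.058, 0, 0], [0, 0, 0.058, 0, 0], [0, 0, 0.058, 0, -1], [0, 0, 0.058, 0, -1], [0, 0, 0.058, 0, -1], [0, 0, 0.058, 0, -1], [0, 0, 0.058, 0, -1]], grip_force=45)

```text
time_s: 18.3
ee_pos: [0.6013, 0.0265, 0.3672]
orientation: [3.138, 0.001, 2.803]
ft_force: [2.0, 4.4, 1.8]
width: 0.0086
grasp_force: 44.9
```

```bash
cat >> h.py <<'E'
def tq():
    s=readout.observe(); F=s['ft_force']; P=np.array(s['ee_pos']); ax=np.array([*V,P[2]])
    M=np.cross(P-ax,F)+s['wrist_torque']; g=P-V.tolist().__add__([0]) if 0 else P[:2]-V
    print('F',F.round(1),'Mw',s['wrist_torque'].round(2),'Tz(axis)',round(M[2],3),'r',round(np.hypot(*g)*1e3,1),'ang',round(np.arctan2(g[1],g[0]),3),'yaw',round(s['orientation'][2],3),'z',round(P[2],4),'w',round(s['width'],4),'q6',round(s['qpos'][5],2),'t',round(s['time_s'],2))
E
python3 -c "
from h import *
tq(); a=2.803; d=np.radians(10); arc(a,a-6*d,6)"
```

```text
F [2.  4.4 1.8] Mw [ 0.86 -0.32 -0.2 ] Tz(axis) -0.386 r 38.1 ang 2.784 yaw 2.803 z 0.3672 w 0.0086 q6 -1.39 t 18.3
[[np.float64(-0.06), np.float64(0.66), np.float64(0.02), np.float64(10.0), -1], [np.float64(-0.23), np.float64(1.3), np.float64(0.04), np.float64(20.0), -1], [np.float64(-0.51), np.float64(1.9), np.float64(0.06), np.float64(30.0), -1], [np.float64(-0.89), np.float64(2.44), np.float64(0.08), np.float64(40.0), -1], [np.float64(-1.36), np.float64(2.91), np.float64(0.1), np.float64(50.0), -1], [np.float64(-1.9), np.float64(3.29), np.float64(0.12), np.float64(60.0), -1]]
```

Scaled: 3.29 cm / 100 = 0.0329, 2.91 cm / 100 = 0.0291, 60 degrees / 360 = 0.1667.

Call:
step_arm(commands=[[-0.0006, 0.0066, 0.0002, 0.0278, -1], [-0.0023, 0.013, 0.0004, 0.0556, -1], [-0.0051, 0.019, 0.0006, 0.0833, -1], [-0.0089, 0.0244, 0.0008, 0.1111, -1], [-0.0136, 0.0291, 0.001, 0.1389, -1], [-0.019, 0.0329, 0.0012, 0.1667, -1]])

```text
time_s: 19.05
ee_pos: [0.6297, 0.0506, 0.366]
orientation: [-3.14, 0.0, 1.751]
ft_force: [-3.2, -0.0, 4.5]
width: 0.0089
grasp_force: 45.2
```

```bash
python3 -c "
from h import *
tq(); a=2.803-np.radians(60); d=np.radians(10); arc(a,a-8*d,8)"
```

```text
F [-3.2 -0.   4.5] Mw [-0.16  0.59  0.2 ] Tz(axis) 0.321 r 38.1 ang 1.763 yaw 1.751 z 0.366 w 0.0089 q6 -0.29 t 19.05
[[np.float64(-0.06), np.float64(0.66), np.float64(0.02), np.float64(10.0), -1], [np.float64(-0.23), np.float64(1.3), np.float64(0.04), np.float64(20.0), -1], [np.float64(-0.51), np.float64(1.9), np.float64(0.06), np.float64(30.0), -1], [np.float64(-0.89), np.float64(2.44), np.float64(0.08), np.float64(40.0), -1], [np.float64(-1.36), np.float64(2.91), np.float64(0.1), np.float64(50.0), -1], [np.float64(-1.9), np.float64(3.29), np.float64(0.12), np.float64(60.0), -1], [np.float64(-2.5), np.float64(3.57), np.float64(0.14), np.float64(70.0), -1], [np.float64(-3.14), np.float64(3.74), np.float64(0.16), np.float64(80.0), -1]]
```

Scaled: 3.74 cm / 100 = 0.0374, 3.57 cm / 100 = 0.0357, 80 degrees / 360 = 0.2222.

Call:
step_arm(commands=[[-0.0006, 0.0066, 0.0002, 0.0278, -1], [-0.0023, 0.013, 0.0004, 0.0556, -1], [-0.0051, 0.019, 0.0006, 0.0833, -1], [-0.0089, 0.0244, 0.0008, 0.1111, -1], [-0.0136, 0.0291, 0.001, 0.1389, -1], [-0.019, 0.0329, 0.0012, 0.1667, -1], [-0.025, 0.0357, 0.0014, 0.1944, -1], [-0.0314, 0.0374, 0.0016, 0.2222, -1]])

```text
time_s: 20.05
ee_pos: [0.6723, 0.027, 0.3645]
orientation: [-3.14, -0.0, 0.355]
ft_force: [-3.0, 3.1, 4.6]
width: 0.0085
grasp_force: 45.2
```

```bash
python3 -c "
from h import *
tq()"
```

```text
F [-3.   3.1  4.6] Mw [0.43 0.64 0.18] Tz(axis) 0.336 r 37.9 ang 0.372 yaw 0.355 z 0.3645 w 0.0085 q6 1.08 t 20.05
```

Scaled: 1.9 cm / 100 = 0.019, 1.3 cm / 100 = 0.013, 30 degrees / 360 = 0.0833.

Call:
step_arm(commands=[[-0.0006, 0.0066, 0.0002, 0.0278, -1], [-0.0023, 0.013, 0.0004, 0.0556, -1], [-0.0051, 0.019, 0.0006, 0.0833, -1]])

```text
time_s: 20.42
ee_pos: [0.6744, 0.0075, 0.3639]
orientation: [-3.14, -0.0, -0.168]
ft_force: [-1.9, 4.5, 3.7]
width: 0.0086
grasp_force: 45.2
```

```bash
python3 -c "
from h import *
tq()"
```

```text
F [-1.9  4.5  3.7] Mw [0.67 0.45 0.23] Tz(axis) 0.391 r 37.8 ang -0.151 yaw -0.168 z 0.3639 w 0.0086 q6 1.57 t 20.43
```

Scaled: 1.9 cm / 100 = 0.019, -0.23 cm / 100 = -0.0023, 30 degrees / 360 = 0.0833.

Call:
step_arm(commands=[[-0.0006, 0.0066, 0.0002, 0.0278, -1], [-0.0023, 0.013, 0.0004, 0.0556, -1], [-0.0051, 0.019, 0.0006, 0.0833, -1]])

```text
time_s: 20.8
ee_pos: [0.6663, -0.0104, 0.3633]
orientation: [-3.139, -0.0, -0.692]
ft_force: [0.3, 4.7, 2.7]
width: 0.0085
grasp_force: 45.2
```

```bash
python3 -c "
from h import *
tq()"
```

```text
F [0.3 4.7 2.7] Mw [0.73 0.18 0.23] Tz(axis) 0.378 r 37.6 ang -0.678 yaw -0.692 z 0.3633 w 0.0085 q6 2.07 t 20.8
```

Scaled: 1.9 cm / 100 = 0.019, -0.23 cm / 100 = -0.0023, 30 degrees / 360 = 0.0833.

Call:
step_arm(commands=[[-0.0006, 0.0066, 0.0002, 0.0278, -1], [-0.0023, 0.013, 0.0004, 0.0556, -1], [-0.0051, 0.019, 0.0006, 0.0833, -1]])

```text
time_s: 21.18
ee_pos: [0.6504, -0.022, 0.3628]
orientation: [-3.139, 0.0, -1.216]
ft_force: [0.8, 4.3, 2.4]
width: 0.0085
grasp_force: 45.2
```

```bash
python3 -c "
from h import *
tq()"
```

```text
F [0.8 4.3 2.4] Mw [ 0.77 -0.12  0.2 ] Tz(axis) 0.291 r 37.7 ang -1.207 yaw -1.216 z 0.3628 w 0.0085 q6 2.57 t 21.18
```

Scaled: -6 cm / 100 = -0.06, -2 cm / 100 = -0.02, -100 degrees / 360 = -0.2778.

Call:
step_arm(commands=[[0, 0, 0, 0, 0], [0, 0, 0, 0, 0], [0, 0, 0, 0, 0], [0, 0, -0.02, 0, 0], [0, 0, -0.06, 0, 0], [0, 0, -0.06, -0.0278, 0], [0, 0, -0.06, -0.0556, 0], [0, 0, -0.06, -0.0833, 0], [0, 0, -0.06, -0.1111, 0], [0, 0, -0.06, -0.1389, 0], [0, 0, -0.06, -0.1667, 0], [0, 0, -0.06, -0.1944, 0], [0, 0, -0.06, -0.2222, 0], [0, 0, -0.06, -0.25, 0], [0, 0, -0.06, -0.2778, 0], [0, 0, -0.06, -0.2778, 0]])

```text
time_s: 23.18
ee_pos: [0.6503, -0.0226, 0.4233]
orientation: [3.14, -0.001, 0.533]
ft_force: [0.9, -0.0, 0.0]
width: 0.0461
grasp_force: 0.0
```

```bash
python3 -c "
from h import *
tq(); cmd([*tg(1.93),.42],1.93)"
```

```text
F [ 0.9 -0.   0. ] Mw [-0.06  0.17 -0.04] Tz(axis) -0.007 r 38.2 ang -1.215 yaw 0.533 z 0.4233 w 0.0461 q6 0.82 t 23.18
cmd cm,deg [ 1.33 -7.5   0.33] -80.1 | now [ 0.6503 -0.0226  0.4233] 0.5328 rp [ 3.14e+00 -1.00e-03] q [-0.22  0.34  1.34 -0.    1.46  0.82] t 23.18
```

Scaled: -7.5 cm / 100 = -0.075, 1.33 cm / 100 = 0.0133, -80.1 degrees / 360 = -0.2225.

Call:
step_arm(commands=[[0.003, -0.02, 0, -0.0278, 0], [0.006, -0.04, 0, -0.0556, 0], [0.01, -0.06, 0, -0.0833, 0], [0.0133, -0.075, 0, -0.1111, 0], [0.0133, -0.075, 0, -0.1389, 0], [0.0133, -0.075, 0, -0.1667, 0], [0.0133, -0.075, 0, -0.1944, 0], [0.0133, -0.075, 0, -0.2225, 0], [0.0133, -0.075, 0, -0.2225, 0], [0.0133, -0.075, 0, -0.2225, 0], [0.0133, -0.075, 0, -0.2225, 0]])

```text
time_s: 24.55
ee_pos: [0.6234, 0.0488, 0.4219]
orientation: [3.141, 0.0, 1.93]
ft_force: [-0.4, 0.3, -0.7]
width: 0.046
grasp_force: 0.0
```

```bash
python3 -c "
from h import *
tq(); cmd([*tg(1.93),.3628],1.93)"
```

```text
F [-0.4  0.3 -0.7] Mw [-0.05  0.07 -0.01] Tz(axis) -0.004 r 38.1 ang 1.935 yaw 1.93 z 0.4219 w 0.046 q6 -0.47 t 24.55
cmd cm,deg [-0.01  0.02  5.91] -0.0 | now [0.6234 0.0488 0.4219] 1.9299 rp [3.141 0.   ] q [-0.11  0.28  1.43 -0.    1.44 -0.47] t 24.55
```

Now I grip the second end and turn on in small strokes.

Scaled: 5.95 cm / 100 = 0.0595, 0.02 cm / 100 = 0.0002.

Call:
step_arm(commands=[[0, 0.0002, 0.04, 0, 0], [0, 0.0002, 0.0595, 0, 0], [0, 0.0002, 0.0595, 0, 0], [0, 0.0002, 0.0595, 0, -1], [0, 0.0002, 0.0595, 0, -1], [0, 0.0002, 0.0595, 0, -1], [0, 0.0002, 0.0595, 0, -1], [0, 0.0002, 0.0595, 0, -1]])

```text
time_s: 25.55
ee_pos: [0.6236, 0.0488, 0.3628]
orientation: [3.141, 0.0, 1.932]
ft_force: [-1.3, -0.7, 3.2]
width: 0.0089
grasp_force: 45.0
```

```bash
python3 -c "
from h import *
tq()"
```

```text
F [-1.3 -0.7  3.2] Mw [-0.13  0.14 -0.06] Tz(axis) -0.005 r 38.0 ang 1.929 yaw 1.932 z 0.3628 w 0.0089 q6 -0.48 t 25.55
```

Scaled: 1.9 cm / 100 = 0.019, 1.3 cm / 100 = 0.013, 30 degrees / 360 = 0.0833.

Call:
step_arm(commands=[[-0.0006, 0.0066, 0.0002, 0.0278, -1], [-0.0023, 0.013, 0.0004, 0.0556, -1], [-0.0051, 0.019, 0.0006, 0.0833, -1]])

```text
time_s: 25.92
ee_pos: [0.6429, 0.0509, 0.3623]
orientation: [-3.14, 0.001, 1.404]
ft_force: [-5.3, -1.1, 5.7]
width: 0.0089
grasp_force: 45.1
```

```bash
python3 -c "
from h import *
tq()"
```

```text
F [-5.3 -1.1  5.7] Mw [-0.26  1.    0.21] Tz(axis) 0.401 r 38.2 ang 1.416 yaw 1.404 z 0.3623 w 0.0089 q6 0.06 t 25.93
```

Scaled: 1.3 cm / 100 = 0.013, -0.06 cm / 100 = -0.0006, 20 degrees / 360 = 0.0556.

Call:
step_arm(commands=[[-0.0006, 0.0066, 0.0002, 0.0278, -1], [-0.0023, 0.013, 0.0004, 0.0556, -1]])

```text
time_s: 26.18
ee_pos: [0.6553, 0.0467, 0.362]
orientation: [-3.14, 0.001, 1.055]
ft_force: [-6.0, -0.2, 6.6]
width: 0.0086
grasp_force: 45.1
```

```bash
python3 -c "
from h import *
tq()"
```

```text
F [-6.  -0.2  6.6] Mw [-0.02  1.11  0.26] Tz(axis) 0.458 r 38.2 ang 1.07 yaw 1.055 z 0.362 w 0.0086 q6 0.4 t 26.18
```

Scaled: 1.3 cm / 100 = 0.013, 0.02 cm / 100 = 0.0002, 20 degrees / 360 = 0.0556.

Call:
step_arm(commands=[[-0.0006, 0.0066, 0.0002, 0.0278, -1], [-0.0023, 0.013, 0.0004, 0.0556, -1]])

```text
time_s: 26.42
ee_pos: [0.6655, 0.0386, 0.3617]
orientation: [-3.139, 0.001, 0.706]
ft_force: [-6.4, 1.6, 7.2]
width: 0.0086
grasp_force: 45.2
```

```bash
python3 -c "
from h import *
tq()"
```

```text
F [-6.4  1.6  7.2] Mw [0.2 1.2 0.3] Tz(axis) 0.507 r 38.2 ang 0.727 yaw 0.706 z 0.3617 w 0.0086 q6 0.74 t 26.43
```

Scaled: 1.3 cm / 100 = 0.013, 0.66 cm / 100 = 0.0066, 20 degrees / 360 = 0.0556.

Call:
step_arm(commands=[[-0.0006, 0.0066, 0.0002, 0.0278, -1], [-0.0023, 0.013, 0.0004, 0.0556, -1]])

```text
time_s: 26.68
ee_pos: [0.6723, 0.0275, 0.3614]
orientation: [-3.139, 0.001, 0.357]
ft_force: [-5.7, 4.0, 6.9]
width: 0.0087
grasp_force: 45.2
```

```bash
python3 -c "
from h import *
tq()"
```

```text
F [-5.7  4.   6.9] Mw [0.49 1.04 0.34] Tz(axis) 0.56 r 38.1 ang 0.385 yaw 0.357 z 0.3614 w 0.0087 q6 1.07 t 26.68
```

Scaled: 1.3 cm / 100 = 0.013, 0.66 cm / 100 = 0.0066, 20 degrees / 360 = 0.0556.

Call:
step_arm(commands=[[-0.0006, 0.0066, 0.0002, 0.0278, -1], [-0.0023, 0.013, 0.0004, 0.0556, -1]])

```text
time_s: 26.92
ee_pos: [0.6749, 0.0148, 0.3612]
orientation: [-3.139, 0.0, 0.008]
ft_force: [-4.3, 5.4, 6.3]
width: 0.0088
grasp_force: 45.3
```

```bash
python3 -c "
from h import *
tq(); cams.snapshot('side'); tq(); cams.snapshot('side'); tq()"
```

```text
F [-4.3  5.4  6.3] Mw [0.79 0.82 0.43] Tz(axis) 0.639 r 37.9 ang 0.042 yaw 0.008 z 0.3612 w 0.0088 q6 1.4 t 26.93
F [-3.1  3.5  5.7] Mw [0.56 0.72 0.22] Tz(axis) 0.354 r 37.9 ang 0.024 yaw 0.002 z 0.3612 w 0.0086 q6 1.41 t 26.98
F [-3.7  2.   5.1] Mw [0.45 0.7  0.16] Tz(axis) 0.239 r 37.9 ang 0.028 yaw 0.01 z 0.3611 w 0.0086 q6 1.4 t 27.02
```

```bash
python3 -c "
from h import *
for i in range(4): cams.snapshot('side'); tq()"
```

```text
F [-3.8  3.5  5.9] Mw [0.47 0.72 0.15] Tz(axis) 0.292 r 37.9 ang 0.029 yaw 0.012 z 0.3612 w 0.0084 q6 1.4 t 27.07
F [-2.9  2.5  5.8] Mw [0.33 0.75 0.11] Tz(axis) 0.209 r 37.9 ang 0.03 yaw 0.013 z 0.3611 w 0.0086 q6 1.4 t 27.12
F [-2.6  2.9  6.3] Mw [0.36 0.71 0.13] Tz(axis) 0.24 r 37.9 ang 0.031 yaw 0.013 z 0.3611 w 0.0086 q6 1.4 t 27.18
F [-3.6  2.2  4. ] Mw [0.38 0.7  0.12] Tz(axis) 0.211 r 37.9 ang 0.031 yaw 0.013 z 0.3611 w 0.0089 q6 1.4 t 27.23
```

Scaled: 0.66 cm / 100 = 0.0066, -0.06 cm / 100 = -0.0006, 10 degrees / 360 = 0.0278.

Call:
step_arm(commands=[[-0.0006, 0.0066, 0.0002, 0.0278, -1]])

```text
time_s: 27.35
ee_pos: [0.6745, 0.0085, 0.361]
orientation: [-3.139, -0.0, -0.164]
ft_force: [-3.1, 3.9, 5.7]
width: 0.0087
grasp_force: 45.4
```

```bash
python3 -c "
from h import *
tq(); cams.snapshot('side'); tq(); cams.snapshot('side'); tq()"
```

```text
F [-3.1  3.9  5.7] Mw [0.88 0.61 0.37] Tz(axis) 0.502 r 37.8 ang -0.124 yaw -0.164 z 0.361 w 0.0087 q6 1.57 t 27.35
F [-3.1  3.7  5.8] Mw [0.73 0.56 0.25] Tz(axis) 0.369 r 37.8 ang -0.144 yaw -0.172 z 0.361 w 0.0083 q6 1.57 t 27.4
F [-2.5  3.4  5.1] Mw [0.61 0.6  0.24] Tz(axis) 0.354 r 37.8 ang -0.142 yaw -0.164 z 0.361 w 0.0086 q6 1.57 t 27.45
```

```bash
cat >> h.py <<'E'
def avg(n=6):
    L=[]
    for i in range(n):
        cams.snapshot('side'); s=readout.observe(); P=np.array(s['ee_pos']); L.append((np.cross(P-np.array([*V,P[2]]),s['ft_force'])+s['wrist_torque'])[2])
    print('rest Tz',np.round(np.mean(L),3),np.round(L,2))
E
python3 -c "
from h import *
avg(5)"
```

```text
rest Tz 0.307 [0.33 0.33 0.28 0.28 0.3 ]
```

Scaled: 0.66 cm / 100 = 0.0066, -0.06 cm / 100 = -0.0006, 10 degrees / 360 = 0.0278.

Call:
step_arm(commands=[[-0.0006, 0.0066, 0.0002, 0.0278, -1], [-0.0006, 0.0066, 0.0002, 0.0278, -1]])

```text
time_s: 27.95
ee_pos: [0.6729, 0.0016, 0.3608]
orientation: [-3.139, -0.0, -0.336]
ft_force: [-2.2, 3.6, 4.9]
width: 0.0085
grasp_force: 45.2
```

```bash
python3 -c "
from h import *
tq();avg(5)"
```

```text
F [-2.2  3.6  4.9] Mw [0.68 0.49 0.25] Tz(axis) 0.348 r 37.7 ang -0.314 yaw -0.336 z 0.3608 w 0.0085 q6 1.73 t 27.95
rest Tz 0.289 [0.24 0.3  0.26 0.31 0.33]
```

Scaled: 0.66 cm / 100 = 0.0066, -0.06 cm / 100 = -0.0006, 10 degrees / 360 = 0.0278.

Call:
step_arm(commands=[[-0.0006, 0.0066, 0.0002, 0.0278, -1]])

```text
time_s: 28.32
ee_pos: [0.6704, -0.0039, 0.3607]
orientation: [-3.138, -0.001, -0.513]
ft_force: [0.3, 5.5, 5.2]
width: 0.0088
grasp_force: 45.5
```

```bash
python3 -c "
from h import *
tq();avg(6)"
```

```text
F [0.3 5.5 5.2] Mw [1.   0.26 0.43] Tz(axis) 0.62 r 37.6 ang -0.473 yaw -0.513 z 0.3607 w 0.0088 q6 1.9 t 28.32
rest Tz 0.362 [0.44 0.36 0.31 0.41 0.33 0.32]
```

Scaled: 0.66 cm / 100 = 0.0066, -0.06 cm / 100 = -0.0006, 10 degrees / 360 = 0.0278.

Call:
step_arm(commands=[[-0.0006, 0.0066, 0.0002, 0.0278, -1]])

```text
time_s: 28.75
ee_pos: [0.6669, -0.0094, 0.3606]
orientation: [-3.138, -0.001, -0.686]
ft_force: [1.4, 6.3, 4.3]
width: 0.0087
grasp_force: 45.5
```

```bash
python3 -c "
from h import *
tq();avg(6)"
```

```text
F [1.4 6.3 4.3] Mw [1.11 0.08 0.44] Tz(axis) 0.657 r 37.5 ang -0.648 yaw -0.686 z 0.3606 w 0.0087 q6 2.06 t 28.75
rest Tz 0.389 [0.45 0.39 0.35 0.39 0.38 0.37]
```

Scaled: 0.66 cm / 100 = 0.0066, -0.06 cm / 100 = -0.0006, 10 degrees / 360 = 0.0278.

Call:
step_arm(commands=[[-0.0006, 0.0066, 0.0002, 0.0278, -1]])

```text
time_s: 29.18
ee_pos: [0.6624, -0.0142, 0.3604]
orientation: [-3.137, -0.001, -0.861]
ft_force: [1.6, 6.6, 4.3]
width: 0.0085
grasp_force: 45.6
```

```bash
python3 -c "
from h import *
tq();avg(8)"
```

```text
F [1.6 6.6 4.3] Mw [ 0.98 -0.24  0.51] Tz(axis) 0.718 r 37.4 ang -0.824 yaw -0.861 z 0.3604 w 0.0085 q6 2.23 t 29.18
rest Tz 0.424 [0.53 0.42 0.42 0.37 0.39 0.4  0.41 0.46]
```

Scaled: 0.33 cm / 100 = 0.0033, -0.02 cm / 100 = -0.0002, 5 degrees / 360 = 0.0139.

Call:
step_arm(commands=[[-0.0002, 0.0033, 0.0001, 0.0139, -1]])

```text
time_s: 29.7
ee_pos: [0.6598, -0.0164, 0.3604]
orientation: [-3.137, -0.001, -0.946]
ft_force: [2.5, 5.8, 4.9]
width: 0.0086
grasp_force: 45.5
```

```bash
python3 -c "
from h import *
tq();avg(8)"
```

```text
F [2.5 5.8 4.9] Mw [ 1.01 -0.36  0.46] Tz(axis) 0.667 r 37.4 ang -0.914 yaw -0.946 z 0.3604 w 0.0086 q6 2.31 t 29.7
rest Tz 0.514 [0.56 0.52 0.51 0.5  0.48 0.49 0.52 0.55]
```

The held effort is now 0.51 N m, which is about 0.71 N m turning, twice the free effort. I'll let go and back away.

Scaled: -26 cm / 100 = -0.26, -20 cm / 100 = -0.2.

Call:
step_arm(commands=[[0, 0, 0, 0, -0.4], [0, 0, 0, 0, 0], [0, 0, 0, 0, 0], [0, 0, -0.01, 0, 0], [0, 0, -0.04, 0, 0], [0, 0, -0.08, 0, 0], [0, 0, -0.12, 0, 0], [-0.08, -0.05, -0.14, 0, 0], [-0.16, -0.14, -0.14, 0, 0], [-0.18, -0.2, -0.14, 0, 0], [-0.18, -0.26, -0.14, 0, 0], [-0.18, -0.26, -0.14, 0, 0], [-0.18, -0.26, -0.14, 0, 0]])

```text
time_s: 31.72
ee_pos: [0.766, 0.2839, 0.4955]
orientation: [3.139, 0.002, -0.944]
ft_force: [0.1, -1.0, -1.1]
width: 0.0456
grasp_force: 0.0
```

Run:
```python
from fit import *
tq(); t=snap('top');sd=snap('side')
g=lambda p:dict(p,pixels=(255*(p['pixels']/255.)**.6).astype(np.uint8))
M=[m+[0,0,.010] for m in place(COL,[*vg(-85,0,0)[:2],YV])]
R=(240,140,310,270)
a=overlay(g(t),[],R,None,3); a2=overlay(g(t),M,R,None,3); b=overlay(g(sd),M,(235,150,360,275),None,3)
h=390; im=np.hstack([cv2.copyMakeBorder(x,0,h-x.shape[0],0,0,cv2.BORDER_CONSTANT) for x in (a,a2,b)]); print(im.shape); cv2.imwrite('pics/n.png',im)
```

```text
F [ 0.1 -1.  -1.1] Mw [ 0.06  0.13 -0.01] Tz(axis) -0.162 r 299.9 ang 1.126 yaw -0.944 z 0.4955 w 0.0456 q6 2.72 t 31.73
(390, 795, 3)
```

View pics/n.png

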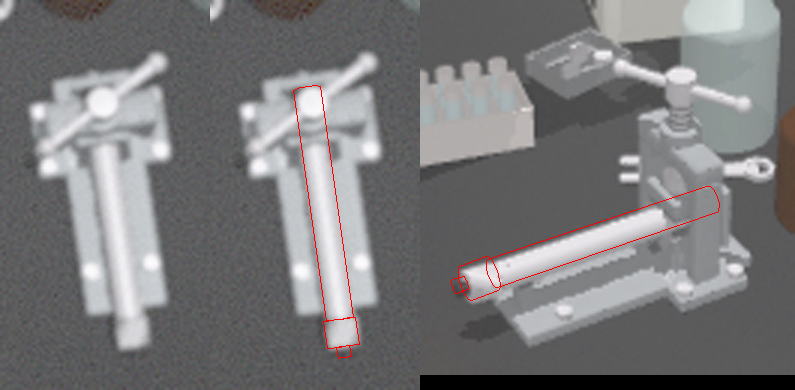

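The last picture shows the column seated and level along the vice axis. Its hex end is at the front (top crop (343,330), side crop (478,278)), matching the model of a column against the stop. The T-bar is free and the arm is clear.

```bash
python3 -c "
from rig import env
print(env.job_done())"
```

```text
the job is handed in; nothing more can be done
None
```

The job is handed in: the column lies in the grey vice, hex end to the front and plain end against the stop, clamped at an estimated 0.7 N m on the T-handle (about twice the free effort), with everything let go and the other things untouched, in about 32 s.

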